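# Load the drawer steamer

## Robot

A 6-joint arm with a two-finger parallel gripper is mounted at the origin on the work surface. World frame = base frame: x ahead of the robot, y to its left, z up, the work surface at z = 0. Lengths are in m, angles in degrees, forces in N, time in s.
With the tool pointing down it reaches from about 0.4 to 0.825 m from the base axis. Payload 7 kg.
Tool frame: the origin (TCP) lies at the centre of the arm's flange, where the gripper is bolted on; the fingertips stand 178 mm ahead of it and the grasp point (between the pads) lies 159 mm ahead of it; x points along the fingers, y is the direction in which the jaws open and shut, and the axes are right-handed (so a half turn about x gives the same grasp; the last joint's range is limited). The gripper opens to 88 mm and grips with 3 to 60 N. Pads are 19 mm wide; open, the fingers measure 130 mm over their backs; the gripper's body (78 mm by 193 mm) begins 47 mm behind the grasp point.
Start: joints at [93.054, 20.546, 0.682, 0, -70.136, -16.507], TCP at [0.157, 0.656, 0.405] pointing down, gripper open.
Joint ranges: [-176.03, 176.03], [-82.01, 121.73], [-58.28, 71.71], [-173.87, 95.51], [-174.79, -0.11], [-173.66, 173.66]. Speed limits (degrees/s): [136.94, 136.94, 172.46, 180, 180, 180].

## Interface

Orientations are given as [roll, pitch, yaw] about the fixed x, y, z axes, in that order (R = Rz(yaw) Ry(pitch) Rx(roll)).
In Python, from plant import ctrl gives the robot as it stands. The module is installed in compiled form; this text tells all that it offers.
- The arm moves only by the shell command python3 -m inch 'ROWS'. ROWS is JSON, one flat list of numbers, 7 for each row, row after row: the shift along the tool's x, y, z in m, then the turn, a rotation vector about the tool's x, y, z in degrees, then the finger opening in m, from 0 to 0.0876. In form: [dx, dy, dz, rx, ry, rz, hand, dx, dy, dz, rx, ry, rz, hand, ...]. A call has 1 to 20 rows; each row shifts and turns the pose as measured when the row begins, along the tool's axes as they then stand; what a row does not reach is not made up. A row lasts 1/8 s, in which the tool goes at most 62.5 mm and 10.7 degrees, less where a joint would pass 70% of its speed; a pose out of reach is approached as far as the arm can. A call with a gripper value outside its range is refused whole. The fingers move at their own pace and stop on an object; the grip force is fixed at half the most. Time passes only in rows, so rows that do not move let the fingers close. It gives the time, the measured TCP pose, the force and the opening at its end, in the units of the state.
- ctrl.get_obs(): the state, without advancing time (a new reading comes with each control period).
- ctrl.snapshot(name): name is "scene" or "top" or "wrist"; returns a dict with "color" (400x640x3 uint8, red, green, blue), "depth" (400x640 float32, m along the optical axis (not along the pixel's ray), 0 where there is no reading), "K" (3x3 intrinsics, pixels), "position" and "attitude" of the camera in the world; the wrist camera has in their place "hand_eye" (4x4, takes a point from camera to tool coordinates, whose origin is the TCP and whose axes are the tool frame's). Camera axes: x right, y up, looking along -z (the intrinsics and any distortion apply to the point x, -y, -z); pixel columns grow to the right and rows downward; lengths in m; the calibration is good to about 2 mm. A picture is of the moment at which its call begins: read the wrist's pose just before it.
- ctrl.close_job(): hands the job in, once; it reports no verdict.
The state is a dict: "clock": time; "joint_pos": joint angles; "qvel": joint speeds; "tau": joint torques, N m; "tool_pos": TCP position; "orientation": TCP orientation; "force": force on the tool from outside, world axes, zero at the start; "moment": the same for the moment, N m; "opening": finger opening in m.
Only numpy, scipy, OpenCV 4.12 (cv2) and the standard library are available. Lean on these libraries where they do the work, as an engineer would, in place of code of your own. Each camera call takes 0.05 s, during which the arm holds its last target.

## Task

Pick up the steel steamer basket by its blue handle, keeping it level so that the white ramekin stays standing in it, and set it down flat (do not drop it) on the bed of the steamer's open drawer. Then push the drawer fully shut, and after that swing the red-handled latch on top of the steamer all the way round to lock it. Leave the other things on the bench where they are.

Things in the scene. Friction and masses are not known exactly. Their poses are not given: they have to be found in the camera images.
- basket: Loose round steel steamer basket, about 0.4 kg, 152 mm across the rim, 136 mm across the foot, 50 mm high, with a stiff fixed bail arching over it in its own y-z plane. On top of the bail a straight blue sleeve, 18 mm thick, 66 mm long along the basket's y, its centre on the basket's axis 115 mm above the foot. Origin: centre of the foot's underside, z up.
- ramekin: Loose white ceramic ramekin, 68 mm across, 40 mm high, about 0.14 kg, standing near the middle of the basket's 4 mm thick floor, under the bail. Origin: centre of its underside, z up.
- drawer_bed (a point): Centre of the drawer's flat bed, 32 mm above the bench, moving with the drawer; x points the way the drawer closes, z up. Bed 178 mm square inside; 30 mm high walls at the sides and inner end, front panel 146 mm above the bed. The steamer is a fixed aluminium box, 360 deep, 300 wide, 200 high, its drawer facing the robot's right; 14 mm to spare above the basket inside.
- drawer_bar (a point): Centre of the drawer's black horizontal handle bar, 16 mm thick, 140 mm long across the drawer (along this point's y), 100 mm above the bench, 60 mm in front of the drawer's front panel on two stays 110 mm apart; moves with the drawer. Axes as drawer_bed: pushing along +x closes the drawer. A red keeper, 20 mm wide, stands up from the middle of the front panel to 226 mm above the bench.
- drawer (a joint): How far the drawer is open, m: 0 fully shut, 0.23 fully out. Light friction; stays where it is left.
- latch (a joint): Angle of the latch on top of the steamer, rad: 0 fully open (its bar lies along the front edge), 1.57 at its stop, locked (its claw lies in front of the drawer's red keeper). It grows clockwise as seen from above, and stays where it is left (about 1.5 N at the grip).
- latch_grip (a point): Point on the axis of the latch's upright round red handle, 26 mm thick and 58 mm tall (from 222 to 280 mm above the bench); this point is 255 mm above the bench, 90 mm from the hinge axis. Moves with the latch.
- latch_hinge (a point): Point on the latch's upright hinge axis, level with latch_grip.
- tub: Bystander: loose clear plastic food tub, 135 x 100 x 65 mm. Origin: centre of its underside.
- cup: Bystander: loose steel mug, 76 mm across, 80 mm high. Origin: centre of its underside.
- jar: Bystander: loose amber jar with a red cap, 66 mm across, 100 mm high. Origin: centre of its underside.
- spatula: Bystander: loose spatula, 170 mm long, lying flat. Origin: middle of its underside.
Mind the look-alikes: they are no part of the job. What is shaped like the basket but orange or yellow is not meant. There is more than one size of the ramekin; the one meant has the size given above.

How it is judged:
By the outcome, as a careful person would: the job done as asked, in the order asked, and still so for the second after the job is handed in, with the robot touching nothing.
It also fails if it takes over 72 s, if anything falls off the work surface, if the arm or the gripper's body presses on something with over 40 N, if the wrist force passes 120 N, or if a joint passes its speed limit or range.

## Working session

There is one attempt and no reset: what is moved stays moved. The work goes in short steps, Python scripts to look and compute and a shell command to move; the robot and the scene stay as the last step left them, time stands still between calls to the robot, and variables do not carry over. Pictures are saved under pics/ and viewed, and the job is handed in when it is done.

```bash
mkdir -p pics; ls; python3 - <<'E'
from plant import ctrl
import cv2, numpy as np
o=ctrl.get_obs(); print(o)
for n in ("scene","top","wrist"):
    s=ctrl.snapshot(n); cv2.imwrite(f"pics/{n}0.png",s["color"][:,:,::-1]); np.savez(f"{n}0.npz",**s)
    print(n,s["K"],s.get("position"),s.get("attitude"),s.get("hand_eye"),[k for k in s])
E
```

```text
pics
{'clock': 0.0, 'joint_pos': array([ 9.30534642e+01,  2.05909863e+01,  6.33052652e-01, -1.94441826e-02,
       -7.01388279e+01, -1.65067724e+01]), 'qvel': array([-0.06916248, -0.02842141, -0.02911441, -0.03376847, -0.04844016,
       -0.09042102]), 'tau': array([ 1.87737322e-03, -5.82724893e+01,  2.93054867e+01,  6.99725121e+00,
        6.98770760e-03, -1.58933394e-04]), 'tool_pos': array([0.15700091, 0.65627209, 0.40372417]), 'orientation': array([ 95.81080504,  89.90152645, -97.64912466]), 'force': array([-0.25898922,  0.19040358,  0.41578223]), 'moment': array([-0.00055764,  0.01232506, -0.01932824]), 'opening': 0.0877332315819082}
scene [[393.35243939   0.         319.05079222]
 [  0.         393.35243939 195.35838591]
 [  0.           0.           1.        ]] [ 0.81213467 -0.6252864   1.17656596] [31.60048654 -0.91698352 32.65633254] None ['color', 'depth', 'K', 'position', 'attitude']
top [[373.73985522   0.         320.79701233]
 [  0.         373.73985522 199.82289228]
 [  0.           0.           1.        ]] [ 0.2642038  -0.06816338  1.57566471] [  9.27993063  -0.8364767  -89.27761699] None ['color', 'depth', 'K', 'position', 'attitude']
wrist [[293.72630437   0.         322.99473042]
 [  0.         293.72630437 201.18408287]
 [  0.           0.           1.        ]] None None [[-8.03831053e-04  2.82726938e-01 -9.59200100e-01  1.96088194e-02]
 [ 9.99999638e-01 -4.01449713e-05 -8.49854819e-04  6.33024148e-05]
 [-2.78783911e-04 -9.59200436e-01 -2.82726803e-01 -7.63132166e-02]
 [ 0.00000000e+00  0.00000000e+00  0.00000000e+00  1.00000000e+00]] ['color', 'depth', 'K', 'hand_eye']
```

View pics/scene0.png

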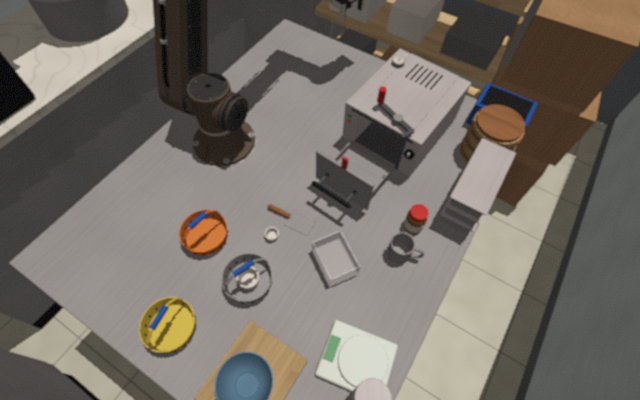

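View pics/top0.png

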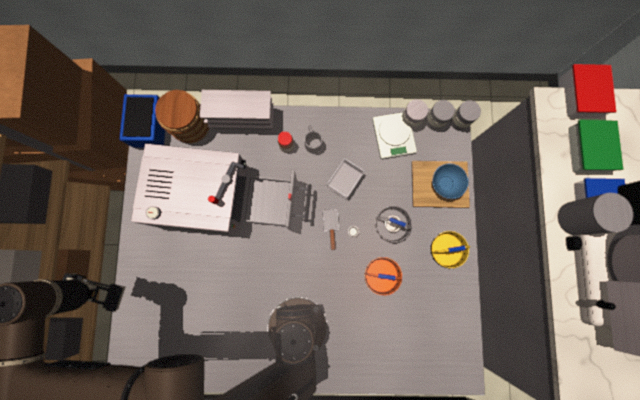

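View pics/wrist0.png

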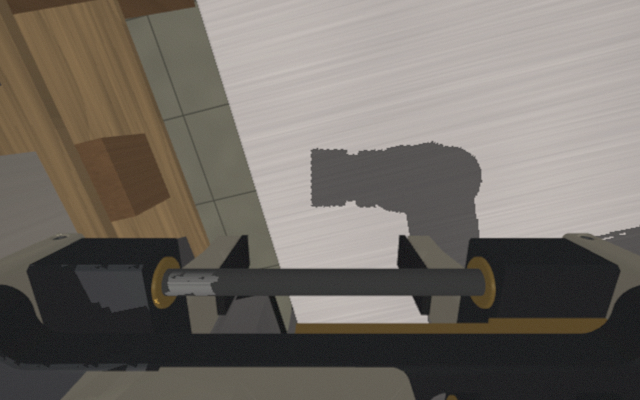

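```bash
cat > h.py <<'E'
import numpy as np, cv2
from scipy.spatial.transform import Rotation as Ro
def Rm(a): return Ro.from_euler('xyz',a,degrees=True).as_matrix()
def cam(s,pose=None):
    if "hand_eye" in s:
        T=np.eye(4);T[:3,:3]=Rm(pose[1]);T[:3,3]=pose[0];T=T@s["hand_eye"];return T[:3,:3],T[:3,3]
    return Rm(s["attitude"]),np.array(s["position"])
def pts(s,pose=None):
    R,p=cam(s,pose);K=s["K"];d=s["depth"];v,u=np.mgrid[:400,:640]
    c=np.stack([(u-K[0,2])/K[0,0]*d,-(v-K[1,2])/K[1,1]*d,-d],-1)
    P=c@R.T+p; P[d<=0]=np.nan; return P
def ray(s,u,v,z,pose=None):
    R,p=cam(s,pose);K=s["K"]
    d=R@np.array([(u-K[0,2])/K[0,0],-(v-K[1,2])/K[1,1],-1]);return p+d*(z-p[2])/d[2]
def proj(s,P,pose=None):
    R,p=cam(s,pose);K=s["K"];c=(np.asarray(P)-p)@R
    return K[0,2]+K[0,0]*c[...,0]/-c[...,2],K[1,2]-K[1,1]*c[...,1]/-c[...,2]
def load(n): return dict(np.load(n+".npz"))
E
python3 - <<'E'
from h import *
for n in ("top0","scene0"):
    s=load(n);P=pts(s);hsv=cv2.cvtColor(s["color"],cv2.COLOR_RGB2HSV)
    H,S,V=hsv[...,0],hsv[...,1],hsv[...,2]
    for nm,m in (("blue",(H>105)&(H<125)&(S>130)),("red",((H<5)|(H>175))&(S>150))):
        k,l,st,ce=cv2.connectedComponentsWithStats(m.astype(np.uint8))
        for i in range(1,k):
            if st[i,4]>=8:
                q=P[l==i]; print(n,nm,ce[i].round(1),st[i,2:],np.nanmedian(q,0).round(3),"zmax",np.nanmax(q[:,2]).round(3))
s=load("top0");c=s["color"][110:310,180:480,::-1];cv2.imwrite("pics/crop_top.png",cv2.resize(c,(780,520),interpolation=cv2.INTER_CUBIC))
s=load("scene0");c=s["color"][40:310,180:480,::-1];cv2.imwrite("pics/crop_sc.png",cv2.resize(c,(660,594),interpolation=cv2.INTER_CUBIC))
E
```

```text
top0 blue [142.4 125.9] [ 46  53 849] [0.783 0.635 0.107] zmax 0.12
top0 blue [602.1 186.1] [ 41  19 565] [ 0.567 -1.18   0.16 ] zmax 0.267
top0 blue [397.8 222. ] [14  7 42] [ 0.419 -0.39   0.123] zmax 0.128
top0 blue [456.9 248.6] [15  6 49] [ 0.317 -0.616  0.122] zmax 0.128
top0 blue [387.  276.7] [16  4 34] [ 0.207 -0.345  0.123] zmax 0.13
top0 red [593.7  88. ] [  43   49 1865] [ 0.976 -1.194  0.159] zmax 0.172
top0 red [284.3 138.4] [ 14  14 158] [0.757 0.067 0.1  ] zmax 0.108
top0 red [212.8 199.3] [ 9  7 47] [0.474 0.295 0.278] zmax 0.285
scene0 blue [486.3  99.1] [ 59  40 243] [0.755 0.649 0.11 ] zmax 0.121
scene0 blue [530.2 111.8] [ 12  26 127] [0.932 0.671 0.111] zmax 0.118
scene0 blue [197.6 219.3] [18 15 78] [ 0.215 -0.341  0.122] zmax 0.127
scene0 blue [243.4 267.3] [ 19  17 101] [ 0.426 -0.387  0.122] zmax 0.128
scene0 blue [158.6 316.6] [ 16  23 101] [ 0.325 -0.616  0.122] zmax 0.126
scene0 red [381.3  94.5] [ 7 17 74] [0.482 0.291 0.264] zmax 0.282
scene0 red [344.2 162.2] [ 6 12 42] [0.503 0.027 0.21 ] zmax 0.229
scene0 red [418.5 212.5] [ 18  16 229] [0.765 0.06  0.1  ] zmax 0.107
```

View pics/crop_top.png

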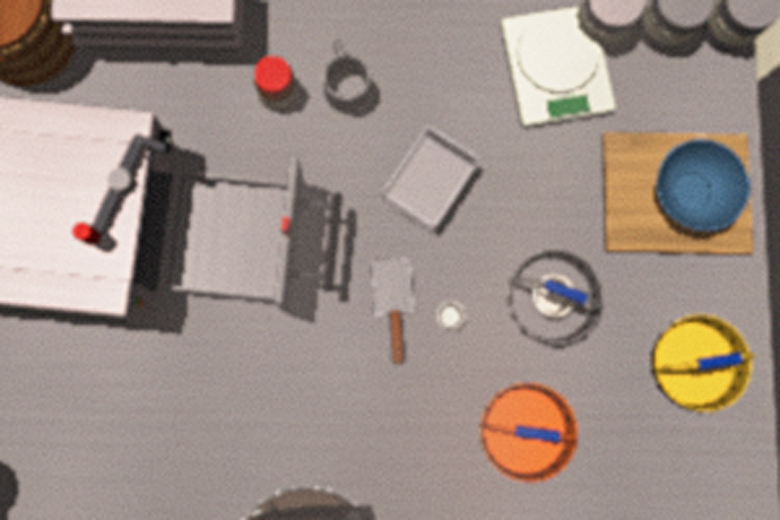

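View pics/crop_sc.png

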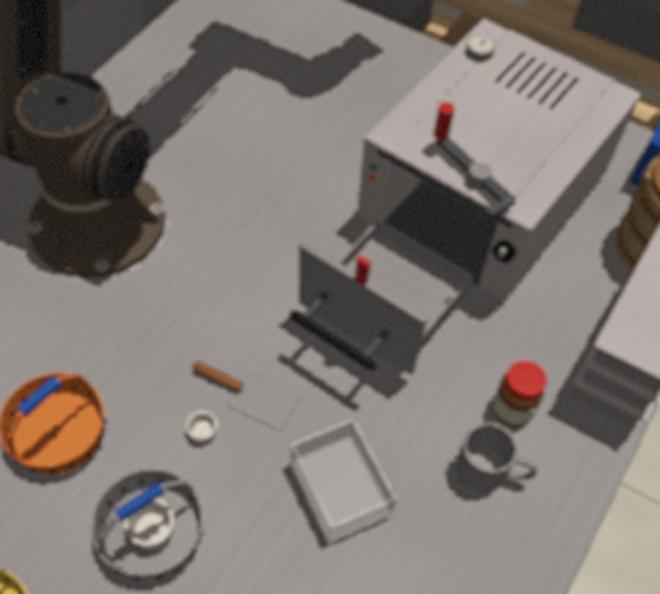

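```bash
python3 - <<'E'
from h import *
def rect(n,m):
    r=cv2.minAreaRect(m.astype(np.float32)); print(n,len(m),"c",np.round(r[0],3),"size",np.round(r[1],3),"ang",round(r[2],1))
for n in ("top0","scene0"):
    s=load(n);P=pts(s); x,y,z=P[...,0],P[...,1],P[...,2]
    print(n,"table",np.nanmedian(z[(abs(x-.3)<.05)&(abs(y+.15)<.05)]))
    box=(x>.25)&(x<.8)&(y>.15)&(y<.7)
    m=box&(abs(z-.2)<.006)
    m=cv2.morphologyEx(m.astype(np.uint8),cv2.MORPH_OPEN,np.ones((3,3)))>0
    rect("boxtop",P[m][:,:2])
    dr=(x>.33)&(x<.65)&(y>-.1)&(y<.2)
    for nm,a,b in (("panel top",.168,.186),("keeper",.2,.235),("bar",.095,.115),("bed",.026,.038),("walls",.05,.07)):
        m=dr&(z>a)&(z<b)
        if nm=="bar": m&=y<0.01
        if m.sum()>4: rect(nm,P[m][:,:2]); print("   z med",np.median(z[m]).round(3), "uv",np.argwhere(m).mean(0)[::-1].round(1))
    q=(abs(x-.42)<.12)&(abs(y+.39)<.12)
    rect("basket all",P[q&(z>.02)&(z<.14)][:,:2])
    rect("rim",P[q&(z>.043)&(z<.056)][:,:2])
    hsv=cv2.cvtColor(s["color"],cv2.COLOR_RGB2HSV);H,S=hsv[...,0],hsv[...,1]
    b=q&(H>105)&(H<125)&(S>100)&(z>.1)
    rect("sleeve",P[b][:,:2])
    uv=np.argwhere(q&(H>105)&(H<125)&(S>100))[:,::-1]
    W=np.array([ray(s,u,v,.118) for u,v in uv]); c=W.mean(0); e=np.linalg.svd(W-c)[2][0]; t=(W-c)@e
    print("  sleeve ray c",c.round(3),"dir",np.degrees(np.arctan2(e[1],e[0])).round(1),"len",np.ptp(t).round(3))
    g=(x>.4)&(x<.68)&(y>.15)&(y<.4)&(z>.206)
    rect("latch",P[g][:,:2])
    gr=g&(z>.255); rect("grip",P[gr][:,:2]); print("  z",np.median(z[gr]))
E
```

```text
top0 table 0.00022769580363701802
boxtop 6688 c [0.534 0.421] size [0.366 0.3  ] ang 85.2
panel top 168 c [0.499 0.033] size [0.013 0.216] ang 85.0
   z med 0.177 uv [289.5 198.3]
keeper 19 c [0.5   0.032] size [0.019 0.008] ang 0.3
   z med 0.224 uv [289.  195.7]
bar 201 c [ 0.494 -0.018] size [0.15  0.052] ang 0.8
   z med 0.106 uv [305.5 201.8]
bed 1371 c [0.506 0.117] size [0.18  0.184] ang 85.2
   z med 0.032 uv [269.7 200.6]
walls 126 c [0.5   0.118] size [0.181 0.204] ang 85.1
   z med 0.06 uv [273.1 198.5]
basket all 445 c [ 0.434 -0.419] size [0.149 0.223] ang 20.6
rim 137 c [ 0.422 -0.387] size [0.147 0.15 ] ang 73.5
sleeve 58 c [ 0.419 -0.388] size [0.061 0.014] ang 68.3
  sleeve ray c [ 0.42  -0.389  0.118] dir -111.0 len 0.062
latch 407 c [0.531 0.326] size [0.182 0.276] ang 72.4
grip 56 c [0.477 0.301] size [0.025 0.024] ang 60.5
  z 0.27825911120601243
scene0 table -0.00039513392553991444
boxtop 5749 c [0.537 0.42 ] size [0.37  0.301] ang 85.6
panel top 292 c [0.504 0.031] size [0.016 0.22 ] ang 85.7
   z med 0.176 uv [345.3 168.5]
keeper 50 c [0.504 0.031] size [0.011 0.021] ang 87.5
   z med 0.219 uv [345.  160.2]
bar 299 c [ 0.501 -0.016] size [0.057 0.151] ang 86.8
   z med 0.105 uv [333.2 193.3]
bed 808 c [0.506 0.108] size [0.184 0.218] ang 89.4
   z med 0.032 uv [362.7 171. ]
walls 268 c [0.506 0.107] size [0.183 0.218] ang 89.6
   z med 0.06 uv [351.9 181.4]
basket all 936 c [ 0.435 -0.42 ] size [0.152 0.219] ang 16.9
rim 259 c [ 0.426 -0.387] size [0.149 0.15 ] ang 31.4
sleeve 113 c [ 0.426 -0.388] size [0.063 0.016] ang 72.1
  sleeve ray c [ 0.425 -0.386  0.118] dir 72.4 len 0.065
latch 492 c [0.538 0.296] size [0.273 0.186] ang 0.3
grip 77 c [0.481 0.299] size [0.023 0.025] ang 56.6
  z 0.27615653802428175
```

```bash
cat >> h.py <<'E'
def plan(target, yaw_y, tilt0=True):
    """target TCP xyz, yaw of tool y axis (deg, mod 360), tool x down. prints turn & shift"""
    from plant import ctrl
    o=ctrl.get_obs(); R=Rm(o["orientation"]); p=o["tool_pos"]
    a=np.radians(yaw_y); y=np.array([np.cos(a),np.sin(a),0]); x=np.array([0,0,-1.]); Rt=np.stack([x,y,np.cross(x,y)],1)
    rv=Ro.from_matrix(R.T@Rt).as_rotvec(degrees=True)
    print("tool y yaw",np.degrees(np.arctan2(R[1,1],R[0,1])).round(2),"z dir",R[:,2].round(3),"pos",p.round(4),"F",o["force"].round(1),"open",round(o["opening"],4),"t",round(o["clock"],2),"q6",o["joint_pos"][5].round(1))
    print("rotvec(tool)",rv.round(2),"shift before turn",(R.T@(np.array(target)-p)).round(4),"shift after turn",(Rt.T@(np.array(target)-p)).round(4))
E
python3 - <<'E'
from h import *
plan((.157,.656,.5),160.5); plan((.5,.25,.5),160.5);plan((.5,.25,.5),-19.5)
for n in ("top0","scene0"):
    s=load(n);P=pts(s); x,y,z=P[...,0],P[...,1],P[...,2]
    d=np.array([np.cos(np.radians(85.1)),np.sin(np.radians(85.1))]);p=np.array([-d[1],d[0]])
    q=P[...,:2]-[.5025,.032]; a=q@d;b=q@p
    for nm,m in (("panel",(z>.165)&(z<.186)&(abs(a)<.03)&(abs(b)<.13)),("bar",(z>.098)&(z<.115)&(a<-.03)&(a>-.1)&(abs(b)<.05)),("bed",(z>.026)&(z<.038)&(abs(b)<.07)&(a>0)&(a<.25)),("wallsides",(z>.055)&(z<.066)&(a>0.02)&(a<.25)&(abs(b)<.12)),("boxfront",(abs(z-.2)<.006)&(abs(b)<.14)&(a>.1))):
        print(n,nm,m.sum(),"a",np.percentile(a[m],[0,3,50,97,100]).round(3),"b",np.percentile(b[m],[0,3,50,97,100]).round(3))
E
```

```text
tool y yaw -103.46 z dir [-0.973  0.233 -0.   ] pos [0.157  0.6563 0.404 ] F [-0.9 -0.6  0.4] open 0.0877 t 0.15 q6 -16.5
rotvec(tool) [ 9.604e+01 -6.000e-02 -5.000e-02] shift before turn [-0.096   0.0005 -0.0001] shift after turn [-0.096  -0.0001 -0.0003]
tool y yaw -103.46 z dir [-0.973  0.233 -0.   ] pos [0.157  0.6563 0.404 ] F [-0.9 -0.6  0.4] open 0.0877 t 0.15 q6 -16.5
rotvec(tool) [ 9.604e+01 -6.000e-02 -5.000e-02] shift before turn [-0.0956  0.3155 -0.4282] shift after turn [-0.096  -0.4589 -0.2685]
tool y yaw -103.46 z dir [-0.973  0.233 -0.   ] pos [0.157  0.6563 0.404 ] F [-0.9 -0.6  0.4] open 0.0877 t 0.15 q6 -16.5
rotvec(tool) [-8.396e+01  5.000e-02 -6.000e-02] shift before turn [-0.0956  0.3155 -0.4282] shift after turn [-0.096   0.4589  0.2685]
top0 panel 171 a [-0.005 -0.005  0.     0.007  0.007] b [-0.105 -0.101  0.012  0.106  0.111]
top0 bar 104 a [-0.073 -0.072 -0.065 -0.043 -0.031] b [-0.05  -0.049 -0.002  0.047  0.05 ]
top0 bed 1329 a [0.02  0.027 0.111 0.232 0.245] b [-0.07  -0.066  0.001  0.066  0.07 ]
top0 wallsides 149 a [0.021 0.03  0.167 0.211 0.233] b [-0.116 -0.098 -0.017  0.095  0.113]
top0 boxfront 6437 a [0.207 0.218 0.394 0.56  1.124] b [-0.14  -0.132  0.002  0.133  0.14 ]
scene0 panel 327 a [-0.008 -0.007 -0.004  0.005  0.009] b [-0.112 -0.106 -0.011  0.101  0.108]
scene0 bar 154 a [-0.075 -0.074 -0.068 -0.044 -0.031] b [-0.05  -0.047  0.003  0.049  0.05 ]
scene0 bed 874 a [0.096 0.102 0.153 0.242 0.25 ] b [-0.07  -0.066 -0.004  0.064  0.07 ]
scene0 wallsides 224 a [0.05  0.061 0.185 0.215 0.246] b [-0.119 -0.103 -0.003  0.105  0.119]
scene0 boxfront 5385 a [0.204 0.214 0.383 0.559 0.576] b [-0.14  -0.133 -0.009  0.131  0.14 ]
```

```bash
python3 -m inch '[-0.05,0,0,10.6,0,0,0.0876,-0.05,0,0,10.6,0,0,0.0876,0,0,0,10.6,0,0,0.0876,0,0,0,10.6,0,0,0.0876,0,0,0,10.6,0,0,0.0876,0,0,0,10.6,0,0,0.0876,0,0,0,10.6,0,0,0.0876,0,0,0,10.6,0,0,0.0876,0,0,0,10.6,0,0,0.0876]'
python3 -c "
from h import *
plan((.5,.25,.5),160.5);plan((.42,-.37,.45),160.5)"
```

```text
clock: 1.27
tool_pos: [0.1568, 0.6562, 0.5035]
orientation: [-168.6, 89.5, -98.9]
force: [0.8, 0.7, -0.6]
opening: 0.0878
tool y yaw 159.66 z dir [ 0.348  0.938 -0.008] pos [0.1568 0.6562 0.5035] F [ 0.8  0.7 -0.6] open 0.0878 t 1.27 q6 -113.4
rotvec(tool) [-0.84 -0.45  0.09] shift before turn [ 0.0063 -0.463  -0.2616] shift after turn [ 0.0035 -0.4591 -0.2684]
tool y yaw 159.66 z dir [ 0.348  0.938 -0.008] pos [0.1568 0.6562 0.5035] F [ 0.8  0.7 -0.6] open 0.0878 t 1.27 q6 -113.4
rotvec(tool) [-0.84 -0.45  0.09] shift before turn [ 0.0613 -0.6033 -0.8704] shift after turn [ 0.0535 -0.5907 -0.8795]
```

```bash
python3 -m inch '[0,-0.046,-0.0265,0,0,0,0.0876,0,-0.046,-0.0265,0,0,0,0.0876,0,-0.046,-0.0265,0,0,0,0.0876,0,-0.046,-0.0265,0,0,0,0.0876,0,-0.046,-0.0265,0,0,0,0.0876,0,-0.046,-0.0265,0,0,0,0.0876,0,-0.046,-0.0265,0,0,0,0.0876,0,-0.046,-0.0265,0,0,0,0.0876,0,-0.046,-0.0265,0,0,0,0.0876,0,-0.046,-0.0265,0,0,0,0.0876]'
python3 -c "
from h import *
plan((.42,-.37,.45),160.5)"
```

```text
clock: 2.52
tool_pos: [0.5016, 0.2367, 0.5039]
orientation: [-170.4, 89.3, -100.6]
force: [1.3, 0.8, 0.1]
opening: 0.0877
tool y yaw 159.83 z dir [ 0.345  0.939 -0.012] pos [0.5016 0.2367 0.5039] F [1.3 0.8 0.1] open 0.0877 t 2.52 q6 -65.9
rotvec(tool) [-0.67 -0.72  0.12] shift before turn [ 0.0616 -0.1324 -0.5969] shift after turn [ 0.0539 -0.1256 -0.5991]
```

```bash
python3 -m inch '[0,-0.011,-0.05,0,0,0,0.0876,0,-0.011,-0.05,0,0,0,0.0876,0,-0.011,-0.05,0,0,0,0.0876,0,-0.011,-0.05,0,0,0,0.0876,0,-0.011,-0.05,0,0,0,0.0876,0,-0.011,-0.05,0,0,0,0.0876,0,-0.011,-0.05,0,0,0,0.0876,0,-0.011,-0.05,0,0,0,0.0876,0.01,-0.011,-0.05,0,0,0,0.0876,0.015,-0.011,-0.05,0,0,0,0.0876,0.02,-0.011,-0.05,0,0,0,0.0876,0.02,-0.011,-0.05,-0.7,-0.7,0,0.0876,0,0,0,0,0,0,0.0876]'
cat > look.py <<'E'
import sys
from h import *
from plant import ctrl
n=sys.argv[1]
o=ctrl.get_obs(); s=ctrl.snapshot("wrist"); np.savez(n+".npz",pos=o["tool_pos"],ori=o["orientation"],**s)
cv2.imwrite(f"pics/{n}.png",s["color"][:,:,::-1])
E
python3 look.py w1; python3 -c "
from h import *
plan((.4235,-.387,.45),160.5)"
```

```text
clock: 4.15
tool_pos: [0.4122, -0.3947, 0.4433]
orientation: [-149.4, 89.9, -79.1]
force: [-0.8, -0.0, 0.1]
opening: 0.0878
tool y yaw 160.37 z dir [ 0.336  0.942 -0.002] pos [ 0.4125 -0.3937  0.4445] F [-0.6  0.1  0.3] open 0.0874 t 4.2 q6 4.3
rotvec(tool) [-0.13 -0.09  0.13] shift before turn [-0.0055 -0.0081  0.0099] shift after turn [-0.0055 -0.0081  0.0099]
```

View pics/w1.png

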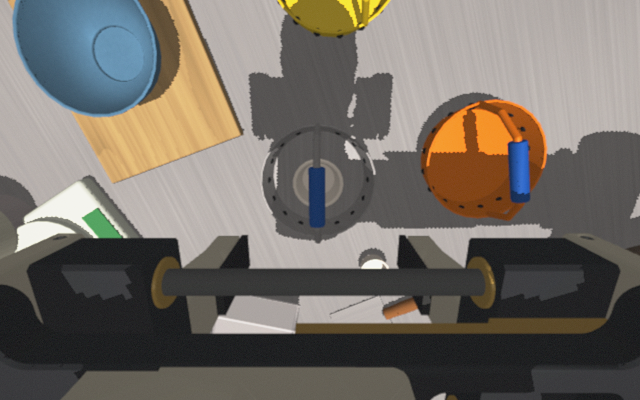

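```bash
cat > sleeve.py <<'E'
import sys
from h import *
n=sys.argv[1]; zt=float(sys.argv[2]) if len(sys.argv)>2 else .115
s=load(n); pose=(s["pos"],s["ori"]);P=pts(s,pose)
hsv=cv2.cvtColor(s["color"],cv2.COLOR_RGB2HSV);H,S=hsv[...,0],hsv[...,1]
m=((H>105)&(H<125)&(S>130)).astype(np.uint8); k,l,st,ce=cv2.connectedComponentsWithStats(m)
for i in range(1,k):
    if st[i,4]<150: continue
    W=np.array([ray(s,u,v,zt,pose) for v,u in np.argwhere(l==i)]);r=cv2.minAreaRect(W[:,:2].astype(np.float32))
    q=P[l==i]
    print(ce[i].round(0),"ray rect",np.round(r[0],4),np.round(r[1],4),round(r[2],2),"depth med",np.nanmedian(q,0).round(4),"ztop",np.nanpercentile(q[:,2],95).round(4))
E
python3 sleeve.py w1
```

```text
[519. 171.] ray rect [ 0.2098 -0.3418] [0.068  0.0201] 82.75 depth med [ 0.2141 -0.3457  0.1225] ztop 0.1247
[316. 197.] ray rect [ 0.4225 -0.3878] [0.066  0.0162] 71.77 depth med [ 0.4212 -0.3906  0.1231] ztop 0.1247
```

```bash
python3 -c "
from h import *
plan((.4223,-.3885,.33),161.8)"
```

```text
tool y yaw 160.37 z dir [ 0.336  0.942 -0.002] pos [ 0.4125 -0.3937  0.4445] F [-0.6  0.1  0.3] open 0.0874 t 4.2 q6 4.3
rotvec(tool) [-1.43 -0.09  0.13] shift before turn [ 0.1145 -0.0072  0.0083] shift after turn [ 0.1145 -0.0077  0.008 ]
```

```bash
python3 -m inch '[0.03,-0.004,0.004,-1.4,0,0,0.0876,0.04,-0.004,0.004,0,0,0,0.0876,0.03,0,0,0,0,0,0.0876,0.015,0,0,0,0,0,0.0876,0,0,0,0,0,0,0.0876]'; python3 look.py w2; python3 sleeve.py w2;  python3 -c "
from h import *
plan((.4223,-.3885,.274),161.8)"
```

```text
clock: 4.82
tool_pos: [0.4251, -0.386, 0.3305]
orientation: [-109.2, 89.5, -37.2]
force: [-0.0, -0.3, 0.4]
opening: 0.0872
[633. 198.] ray rect [ 0.2186 -0.3429] [0.0703 0.0102] 88.62 depth med [ 0.2192 -0.3414  0.1168] ztop 0.1204
[329. 222.] ray rect [ 0.4223 -0.3874] [0.0688 0.0171] 70.54 depth med [ 0.4209 -0.3918  0.123 ] ztop 0.1246
tool y yaw 162.01 z dir [ 0.309  0.951 -0.003] pos [ 0.4253 -0.3862  0.3313] F [ 0.3 -0.2  0.1] open 0.0876 t 4.88 q6 4.6
rotvec(tool) [ 0.21 -0.19  0.58] shift before turn [ 0.0573  0.0027 -0.0029] shift after turn [ 0.0573  0.0022 -0.0031]
```

View pics/w2.png

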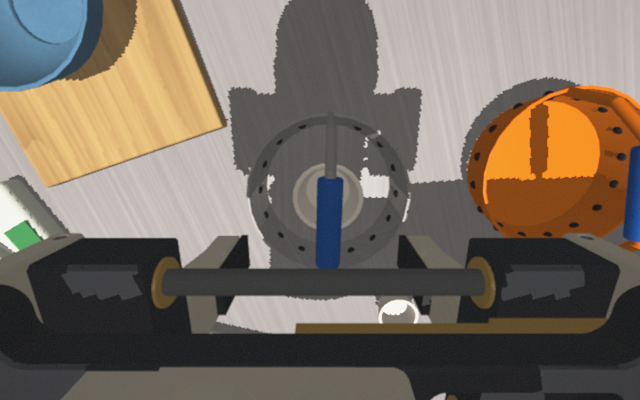

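```bash
python3 -m inch '[0.02,0.002,-0.002,0,-0.2,0.5,0.0876,0.02,0,-0.001,0,0,0,0.0876,0.012,0,0,0,0,0,0.0876,0.004,0,0,0,0,0,0.0876,0,0,0,0,0,0,0.0876]';  python3 -c "
from h import *
plan((.4223,-.3885,.274),161.6)"
```

```text
clock: 5.5
tool_pos: [0.4238, -0.3892, 0.2766]
orientation: [-95.9, 89.6, -23.8]
force: [0.0, -0.1, 0.5]
opening: 0.0876
tool y yaw 162.05 z dir [ 0.308  0.951 -0.001] pos [ 0.4238 -0.3892  0.2766] F [ 0.  -0.1  0.5] open 0.0876 t 5.5 q6 5.1
rotvec(tool) [ 0.45 -0.04  0.4 ] shift before turn [0.0026 0.0017 0.0002] shift after turn [0.0026 0.0017 0.0002]
```

Close the jaws gently in place.

```bash
python3 -m inch '[0.002,0.001,0,0.4,0,0.4,0.06,0,0,0,0,0,0,0.04,0,0,0,0,0,0,0.025,0,0,0,0,0,0,0.01,0,0,0,0,0,0,0.01,0,0,0,0,0,0,0.01,0,0,0,0,0,0,0.01]';  python3 -c "
from h import *
plan((.4223,-.3885,.33),161.6)"
```

```text
clock: 6.38
tool_pos: [0.4233, -0.3891, 0.2761]
orientation: [-117.3, 89.9, -45.7]
force: [0.5, 0.4, 0.1]
opening: 0.0234
tool y yaw 161.63 z dir [ 0.315  0.949 -0.001] pos [ 0.4233 -0.3891  0.2761] F [0.5 0.4 0.1] open 0.0234 t 6.38 q6 4.7
rotvec(tool) [ 0.03 -0.07  0.13] shift before turn [-0.0539  0.001   0.0002] shift after turn [-0.0539  0.0012  0.0003]
```

```bash
python3 -m inch '[0,0,0,0,0,0,0,0,0,0,0,0,0,0,0,0,0,0,0,0,0,0,0,0,0,0,0,0]';  python3 -m inch '[-0.004,0,0,0,0,0,0,-0.008,0,0,0,0,0,0,-0.008,0,0,0,0,0,0,0,0,0,0,0,0,0]'; python3 look.py w3
```

```text
clock: 6.88
tool_pos: [0.4223, -0.3891, 0.2757]
orientation: [173.5, 89.9, -114.9]
force: [-2.0, -0.9, 0.7]
opening: 0.0173
clock: 7.38
tool_pos: [0.4221, -0.3883, 0.2952]
orientation: [75.3, 89.8, 146.9]
force: [0.1, -0.2, -6.7]
opening: 0.0176
```

View pics/w3.png

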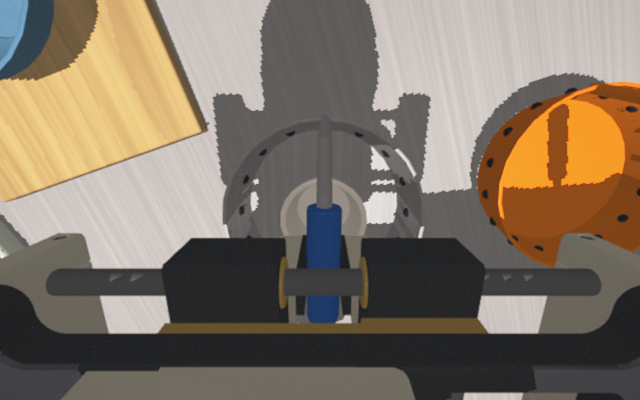

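```bash
python3 -m inch '[-0.01,0,0,0,0,0,0,-0.02,0,0,-1,0,0,0,-0.03,0,0,-2,0,0,0,-0.03,0,0,-2,0,0,0,-0.03,0,0,-2,0,0,0,-0.03,0,0,-2,0,0,0,-0.03,0,0,-2,0,0,0,-0.03,0,0,-1.5,0,0,0,-0.02,0,0,-1,0,0,0,-0.01,0,0,0,0,0,0,-0.005,0,0,0,0,0,0,0,0,0,0,0,0,0]';  python3 -c "
from h import *
plan((.5106,.1267,.53),175.1)"
```

```text
clock: 8.93
tool_pos: [0.4204, -0.3875, 0.5501]
orientation: [49.7, 89.6, 135.1]
force: [-0.2, 0.7, -7.6]
opening: 0.0172
tool y yaw 175.42 z dir [0.08  0.997 0.004] pos [ 0.4204 -0.3875  0.5501] F [-0.2  0.7 -7.6] open 0.0172 t 8.93 q6 18.6
rotvec(tool) [ 0.32  0.24 -0.29] shift before turn [ 0.0221 -0.049   0.5197] shift after turn [ 0.0201 -0.046   0.52  ]
```

```bash
python3 -m inch '[0,0,0.01,0.3,0.2,-0.3,0,0,-0.002,0.02,0,0,0,0,0,-0.003,0.03,0,0,0,0,0,-0.003,0.03,0,0,0,0,0,-0.003,0.03,0,0,0,0,0,-0.003,0.03,0,0,0,0,0,-0.003,0.03,0,0,0,0,0,-0.003,0.03,0,0,0,0,0,-0.003,0.03,0,0,0,0,0,-0.003,0.03,0,0,0,0,0,-0.003,0.03,0,0,0,0,0,-0.003,0.03,0,0,0,0,0,-0.003,0.03,0,0,0,0,0,-0.003,0.03,0,0,0,0,0,-0.003,0.03,0,0,0,0,0,-0.003,0.03,0,0,0,0,0,-0.003,0.02,0,0,0,0,0,0,0.01,0,0,0,0,0,0,0,0,0,0,0]';  python3 look.py w4; python3 -c "
from h import *
plan((.5106,.1267,.33),175.1)
from plant import ctrl
for n in ('top','scene'):
    s=ctrl.snapshot(n);cv2.imwrite(f'pics/{n}1.png',cv2.resize(s['color'][50:300,150:470,::-1],(768,600)));np.savez(n+'1.npz',**s)
"
```

```text
clock: 11.3
tool_pos: [0.5056, 0.1093, 0.5384]
orientation: [74.6, 89.2, 159.5]
force: [0.7, -0.4, -6.5]
opening: 0.0171
tool y yaw 174.86 z dir [0.09  0.996 0.004] pos [0.5055 0.1088 0.5385] F [-0.  -0.6 -6.9] open 0.0172 t 11.35 q6 -38.7
rotvec(tool) [-0.24  0.2  -0.79] shift before turn [ 0.2085 -0.0063  0.0176] shift after turn [ 0.2085 -0.0035  0.0183]
```

View pics/w4.png

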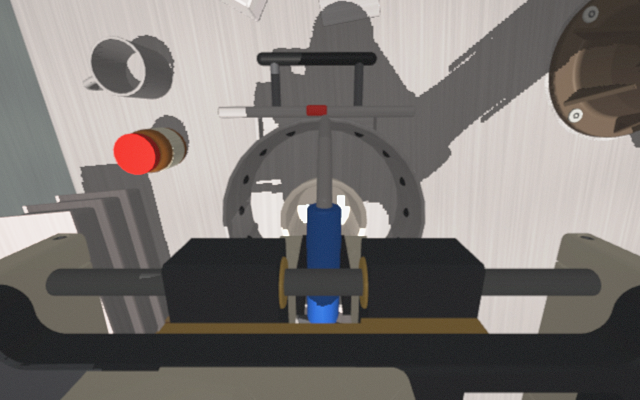

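View pics/scene1.png

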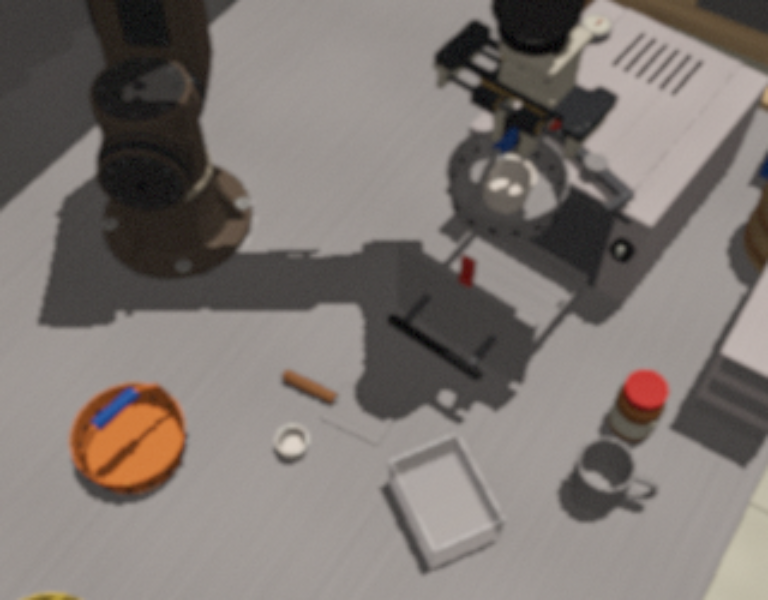

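```bash
python3 - <<'E'
from h import *
s=load("w4");pose=(s["pos"],s["ori"]);P=pts(s,pose)
hsv=cv2.cvtColor(s["color"],cv2.COLOR_RGB2HSV);H,S=hsv[...,0],hsv[...,1]
m=(((H<6)|(H>174))&(S>140)); k=np.argwhere(m)
k=k[(abs(k[:,1]-317)<25)&(abs(k[:,0]-110)<12)]; v,u=k.mean(0)
print(u,v,ray(s,u,v,.226,pose),np.nanmedian(P[k[:,0],k[:,1]],0))
for u,v,z in ((220,112,.178),(413,112,.178),(317,58,.108)): print(ray(s,u,v,z,pose).round(4),P[v,u].round(4))
# basket rim pts
x,y,z=P[...,0],P[...,1],P[...,2]
print(s["pos"])
m=(z>.29)&(z<.34);m[235:]=0
W=P[m];print(len(W),np.nanpercentile(z[m],[5,50,95]));q=cv2.minEnclosingCircle(W[:,:2].astype(np.float32));print(q)
vv,uu=np.where(m)
for lo,hi in ((225,260),(300,345),(390,425)):
    a=m&(np.arange(640)>=lo)&(np.arange(640)<hi); print(lo,a.sum(),np.nanpercentile(z[a],[50,98]).round(4))
E
```

```text
316.1776649746193 109.65482233502539 [0.50043767 0.02935077 0.226     ] [0.50049442 0.02932647 0.22621447]
[0.6068 0.0218 0.178 ] [0.6067 0.0218 0.1783]
[0.3936 0.0408 0.178 ] [0.3936 0.0408 0.1778]
[ 0.4943 -0.0346  0.108 ] [ 0.4943 -0.0342  0.1101]
[0.50557474 0.10925569 0.53840207]
5770 [0.29149905 0.30642962 0.31426266]
((0.502116322517395, 0.10970805585384369), 0.07578981667757034)
225 1357 [0.3046 0.3127]
300 681 [0.3088 0.3383]
390 1511 [0.3065 0.3149]
```

```bash
python3 -m inch '[0,-0.002,0.009,-0.2,0.2,-0.6,0,0,-0.002,0.009,0,0,0,0,0,0,0,0,0,0,0]'; python3 -c "
from h import *
plan((.511,.1265,.33),175)"
```

```text
clock: 11.82
tool_pos: [0.5114, 0.1257, 0.5391]
orientation: [68.1, 89.9, 153.0]
force: [0.5, 0.0, -6.5]
opening: 0.017
tool y yaw 174.91 z dir [0.089 0.996 0.001] pos [0.5114 0.1257 0.5391] F [ 0.5  0.  -6.5] open 0.017 t 11.82 q6 -40.2
rotvec(tool) [-0.09  0.03 -0.08] shift before turn [2.091e-01 2.000e-04 7.000e-04] shift after turn [0.2091 0.0005 0.0008]
```

```bash
python3 -m inch '[0.01,0,0.001,0,0,0,0,0.02,0,0,0,0,0,0,0.025,0,0,0,0,0,0,0.025,0,0,0,0,0,0,0.025,0,0,0,0,0,0,0.025,0,0,0,0,0,0,0.025,0,0,0,0,0,0,0.02,0,0,0,0,0,0,0.01,0,0,0,0,0,0,0.005,0,0,0,0,0,0,0,0,0,0,0,0,0]'; python3 -c "
from h import *
plan((.511,.1265,.308),175)"; python3 look.py w5; python3 -c "
from plant import ctrl
from h import *
for n in ('top','scene'):
    s=ctrl.snapshot(n);cv2.imwrite(f'pics/{n}2.png',cv2.resize(s['color'][50:300,150:470,::-1],(768,600)));np.savez(n+'2.npz',**s)
"
```

```text
clock: 13.2
tool_pos: [0.5098, 0.1257, 0.3386]
orientation: [102.1, 89.8, -173.0]
force: [0.4, -0.3, -7.6]
opening: 0.0171
tool y yaw 174.87 z dir [ 0.089  0.996 -0.001] pos [0.5098 0.1257 0.3386] F [ 0.4 -0.3 -7.6] open 0.0171 t 13.2 q6 -40.3
rotvec(tool) [-0.13 -0.05 -0.22] shift before turn [ 0.0306 -0.0012  0.001 ] shift after turn [ 0.0306 -0.0011  0.0009]
```

View pics/w5.png

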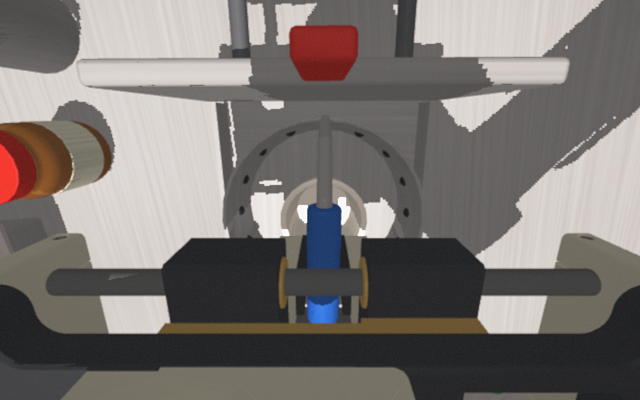

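View pics/scene2.png

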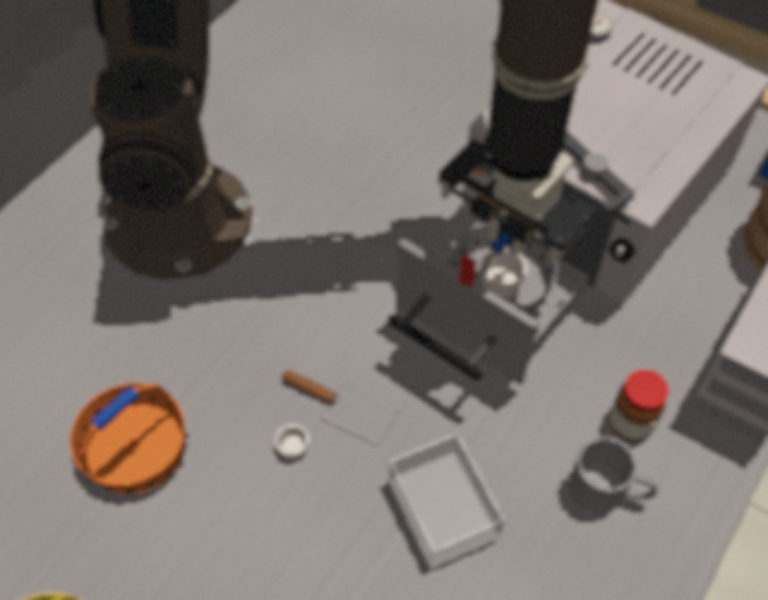

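```bash
python3 -m inch '[0.007,-0.001,0.001,0,0,0,0,0.008,0,0,0,0,0,0,0.006,0,0,0,0,0,0,0.004,0,0,0,0,0,0,0,0,0,0,0,0,0]'; python3 -c "
from h import *
plan((.511,.1265,.3077),175)"
```

```text
clock: 13.98
tool_pos: [0.5112, 0.1269, 0.3131]
orientation: [69.2, 89.9, 154.1]
force: [-0.6, 0.1, -7.3]
opening: 0.0171
tool y yaw 174.88 z dir [0.089 0.996 0.001] pos [0.5112 0.1269 0.3131] F [-0.6  0.1 -7.3] open 0.0171 t 13.97 q6 -40.3
rotvec(tool) [-0.12  0.04 -0.11] shift before turn [ 0.0054  0.0002 -0.0004] shift after turn [ 0.0054  0.0002 -0.0004]
```

```bash
for i in 1 2 3; do :; done; python3 -m inch '[0.002,0,0,0,0,0,0,0.0015,0,0,0,0,0,0,0,0,0,0,0,0,0]'; python3 -m inch '[0.0015,0,0,0,0,0,0,0,0,0,0,0,0,0]'
```

```text
clock: 14.35
tool_pos: [0.5114, 0.127, 0.3097]
orientation: [52.2, 89.9, 137.1]
force: [-0.4, -0.7, -6.9]
opening: 0.0166
clock: 14.6
tool_pos: [0.5114, 0.127, 0.3083]
orientation: [40.1, 89.9, 124.9]
force: [-0.9, -0.8, -8.0]
opening: 0.017
```

```bash
python3 -m inch '[0.001,0,0,0,0,0,0,0,0,0,0,0,0,0]'; python3 -m inch '[0.001,0,0,0,0,0,0,0,0,0,0,0,0,0]'
```

```text
clock: 14.85
tool_pos: [0.5114, 0.1271, 0.308]
orientation: [18.9, 89.9, 103.8]
force: [-0.1, 0.1, -6.8]
opening: 0.0171
clock: 15.1
tool_pos: [0.5112, 0.1271, 0.3079]
orientation: [4.1, 89.9, 89.0]
force: [-0.7, -0.7, -6.6]
opening: 0.0169
```

```bash
python3 -m inch '[0.0025,0,0,0,0,0,0,0,0,0,0,0,0,0]'; python3 -m inch '[0.0025,0,0,0,0,0,0,0,0,0,0,0,0,0]'; python3 look.py w6; python3 sleeve.py w6 .147
```

```text
clock: 15.35
tool_pos: [0.5111, 0.1272, 0.308]
orientation: [-29.4, 89.9, 55.6]
force: [-0.3, -0.8, -6.4]
opening: 0.0172
clock: 15.6
tool_pos: [0.5109, 0.1273, 0.3079]
orientation: [-43.4, 89.8, 41.6]
force: [-0.8, 0.1, -7.7]
opening: 0.017
[323. 237.] ray rect [0.5095 0.112 ] [0.0354 0.0184] 85.14 depth med [0.5092 0.1093 0.155 ] ztop 0.1568
[323. 309.] ray rect [0.5139 0.156 ] [0.0171 0.0176] 85.16 depth med [0.5132 0.1501 0.1552] ztop 0.1567
```

```bash
python3 -m inch '[0.003,0,0,0,0,0,0]'; python3 -m inch '[0.004,0,0,0,0,0,0]'
```

```text
clock: 15.78
tool_pos: [0.511, 0.1275, 0.3073]
orientation: [-54.0, 89.8, 31.1]
force: [-24.5, 1.1, 43.9]
opening: 0.017
clock: 15.9
tool_pos: [0.5108, 0.1275, 0.3073]
orientation: [-65.3, 89.7, 19.9]
force: [-26.3, 1.3, 49.6]
opening: 0.0173
```

```bash
python3 -m inch '[0,0,0,0,0,0,0,0,0,0,0,0,0,0,0,0,0,0,0,0,0]'; python3 -c "
from h import *
plan((.511,.1265,.3077),175)"
```

```text
clock: 16.27
tool_pos: [0.5114, 0.1277, 0.3077]
orientation: [-64.9, 89.6, 20.3]
force: [1.1, -0.1, -3.4]
opening: 0.0171
tool y yaw 175.19 z dir [0.084 0.996 0.003] pos [0.5114 0.1277 0.3077] F [ 1.1 -0.1 -3.4] open 0.0171 t 16.27 q6 -40.3
rotvec(tool) [0.19 0.19 0.39] shift before turn [ 0.      0.0003 -0.0013] shift after turn [ 0.      0.0003 -0.0013]
```

```bash
python3 -m inch '[0,0,0,0,0,0,0.02,0,0,0,0,0,0,0.03,0,0,0,0,0,0,0.05,0,0,0,0,0,0,0.05,0,0,0,0,0,0,0.06]'; python3 look.py w7; python3 -m inch '[-0.01,0,0,0,0,0,0.06,-0.02,0,0,0,0,0,0.06,-0.03,0,0,0,0,0,0.06,-0.03,0,0,0,0,0,0.06]'; python3 look.py w8
```

```text
clock: 16.9
tool_pos: [0.5125, 0.1281, 0.3079]
orientation: [-68.4, 89.5, 16.8]
force: [0.2, -0.4, 0.6]
opening: 0.0545
clock: 17.45
tool_pos: [0.5112, 0.1275, 0.4003]
orientation: [-82.1, 89.7, 3.1]
force: [0.5, 1.0, -0.1]
opening: 0.0601
```

View pics/w8.png

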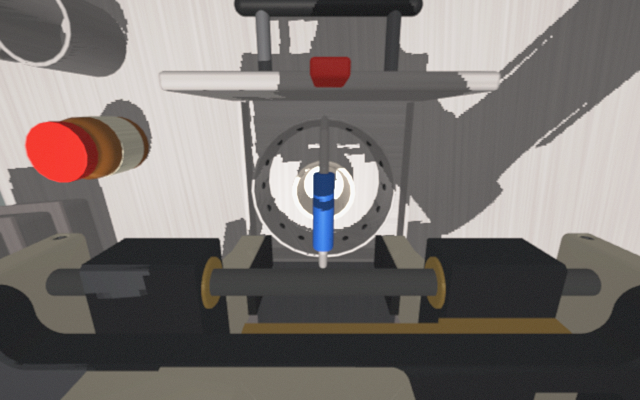

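```bash
python3 -m inch '[-0.03,0,0,0,0,0,0.04,-0.04,0,0,0,0,0,0.02,-0.01,0,-0.02,0,0,0,0,0,0,-0.04,0,0,0,0,0,0,-0.04,0,0,0,0,0,0,-0.04,0,0,0,0,0,0,-0.04,0,0,0,0,0,0,-0.025,0,0,0,0,0,0,0,0,0,0,0]'; python3 -c "
from h import *
plan((.492,-.0836,.262),175)"
```

```text
clock: 18.62
tool_pos: [0.4906, -0.0857, 0.4896]
orientation: [-67.0, 89.1, 18.2]
force: [-1.2, -0.6, -0.0]
opening: 0.0006
tool y yaw 175.29 z dir [0.082 0.997 0.006] pos [ 0.4906 -0.0857  0.4896] F [-1.2 -0.6 -0. ] open 0.0006 t 18.62 q6 -17.4
rotvec(tool) [0.3  0.35 0.81] shift before turn [0.2276 0.002  0.0008] shift after turn [ 0.2276 -0.0013  0.0022]
```

```bash
python3 look.py w9; python3 -m inch '[0.02,0,0,0.3,0.3,0.8,0,0.04,0,0,0,0,0,0,0.04,0,0,0,0,0,0,0.04,0,0,0,0,0,0,0.04,0,0,0,0,0,0,0.03,0,0,0,0,0,0,0.01,0,0,0,0,0,0,0,0,0,0,0,0,0]'; python3 -c "
from h import *
plan((.492,-.0836,.262),175)"; python3 look.py w10
```

```text
clock: 19.68
tool_pos: [0.4884, -0.0799, 0.2577]
orientation: [91.0, 89.6, 176.4]
force: [0.8, 0.9, -0.3]
opening: 0.0005
tool y yaw 175.32 z dir [ 0.082  0.997 -0.   ] pos [ 0.4884 -0.0799  0.2577] F [ 0.8  0.9 -0.3] open 0.0005 t 19.68 q6 -18.0
rotvec(tool) [ 0.32 -0.01 -0.42] shift before turn [-0.0043 -0.0039 -0.0034] shift after turn [-0.0043 -0.0039 -0.0033]
```

View pics/w10.png

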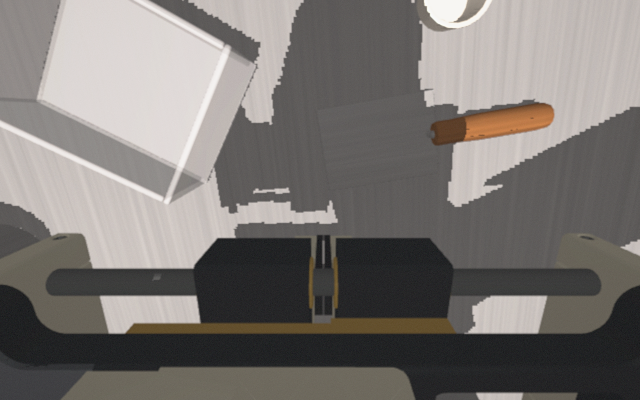

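View pics/w9.png

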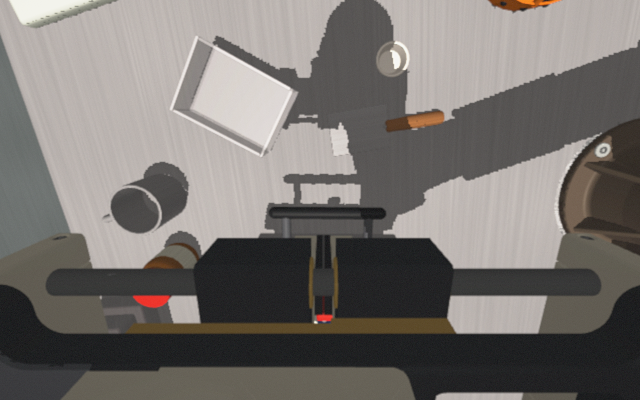

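```bash
python3 - <<'E'
from h import *
s=load("w9");pose=(s["pos"],s["ori"])
for u,v in ((272,212),(328,213),(384,213),(328,209),(328,218)): print(ray(s,u,v,.105,pose).round(4),pts(s,pose)[v,u].round(4))
E
```

```text
[ 0.5666 -0.0434  0.105 ] [ 0.566  -0.0442  0.1076]
[ 0.4933 -0.0364  0.105 ] [ 0.4933 -0.0371  0.1072]
[ 0.4203 -0.0307  0.105 ] [ 0.4206 -0.0312  0.1064]
[ 0.4929 -0.0419  0.105 ] [ 0.4929 -0.0422  0.1059]
[ 0.4939 -0.0294  0.105 ] [ 0.4938 -0.0302  0.1073]
```

```bash
python3 -m inch '[-0.003,-0.005,0.008,0.3,0,-0.4,0,0,0,0.01,0,0,0,0,0,0,0.006,0,0,0,0,0,0,0.006,0,0,0,0,0,0,0.008,0,0,0,0,0,0,0.01,0,0,0,0,0,0,0.012,0,0,0,0]'; python3 -c "
from h import *
plan((.511,.09,.262),175)"
```

```text
clock: 20.6
tool_pos: [0.5003, -0.0169, 0.2647]
orientation: [-79.3, 89.6, 5.7]
force: [0.3, -2.6, -0.4]
opening: 0.0001
tool y yaw 174.98 z dir [0.088 0.996 0.001] pos [ 0.5003 -0.0169  0.2647] F [ 0.3 -2.6 -0.4] open 0.0001 t 20.6 q6 -25.8
rotvec(tool) [-0.02  0.07  0.38] shift before turn [ 0.0028 -0.0013  0.1074] shift after turn [ 0.0027 -0.0014  0.1074]
```

```bash
python3 -m inch '[0.001,0,0.014,0,0,0,0,0,0,0.016,0,0,0,0,0,0,0.016,0,0,0,0,0,0,0.016,0,0,0,0,0,0,0.016,0,0,0,0,0,0,0.016,0,0,0,0,0,0,0.014,0,0,0,0,0,0,0.01,0,0,0,0]'; python3 -c "
from h import *
plan((.5145,.15,.262),175)"
```

```text
clock: 21.6
tool_pos: [0.5112, 0.11, 0.2638]
orientation: [-80.2, 89.6, 4.8]
force: [1.3, -3.0, 0.8]
opening: 0.0005
tool y yaw 175.05 z dir [0.086 0.996 0.001] pos [0.5112 0.11   0.2638] F [ 1.3 -3.   0.8] open 0.0005 t 21.6 q6 -38.9
rotvec(tool) [0.05 0.07 0.38] shift before turn [0.0019 0.0002 0.0402] shift after turn [0.0018 0.0002 0.0402]
```

```bash
python3 -m inch '[0,0,0.01,0,0,0,0,0,0,0.008,0,0,0,0,0,0,0.006,0,0,0,0,0,0,0.004,0,0,0,0]'; python3 -m inch '[0,0,0.004,0,0,0,0,0,0,0.004,0,0,0,0]'; python3 -m inch '[0,0,0.003,0,0,0,0]'; python3 -m inch '[0,0,0.003,0,0,0,0]'
```

```text
clock: 22.1
tool_pos: [0.5139, 0.1399, 0.2639]
orientation: [-80.8, 89.6, 4.3]
force: [0.6, -1.0, 0.2]
opening: 0.0006
clock: 22.35
tool_pos: [0.5146, 0.1481, 0.2639]
orientation: [-81.7, 89.6, 3.3]
force: [1.3, -2.4, -0.6]
opening: 0.0004
clock: 22.48
tool_pos: [0.5148, 0.15, 0.2638]
orientation: [-112.0, 89.7, -27.0]
force: [6.1, -19.2, 1.4]
opening: 0.0003
clock: 22.6
tool_pos: [0.515, 0.1508, 0.2639]
orientation: [-149.6, 89.5, -64.6]
force: [5.8, -20.4, 2.8]
opening: 0.0004
```

```bash
python3 -m inch '[0,0,0.005,0,0,0,0]'; python3 -m inch '[0,0,0,0,0,0,0,0,0,-0.02,0,0,0,0,0,0,-0.03,0,0,0,0,-0.03,0,-0.01,0,0,0,0,-0.05,0,0,0,0,0,0,-0.05,0,0,0,0,0,0,-0.05,0,0,0,0,0,0,0,0,0,0,0,0,0,0]'; python3 look.py w11;python3 -c "
from plant import ctrl
from h import *
for n in ('top','scene'):
    s=ctrl.snapshot(n);cv2.imwrite(f'pics/{n}3.png',cv2.resize(s['color'][50:300,150:470,::-1],(768,600)));np.savez(n+'3.npz',**s)
"
```

```text
clock: 22.72
tool_pos: [0.5154, 0.1523, 0.2639]
orientation: [-171.3, 89.1, -86.3]
force: [10.7, -31.3, 4.1]
opening: 0.0002validation failed for argument at $...
```

View pics/w11.png

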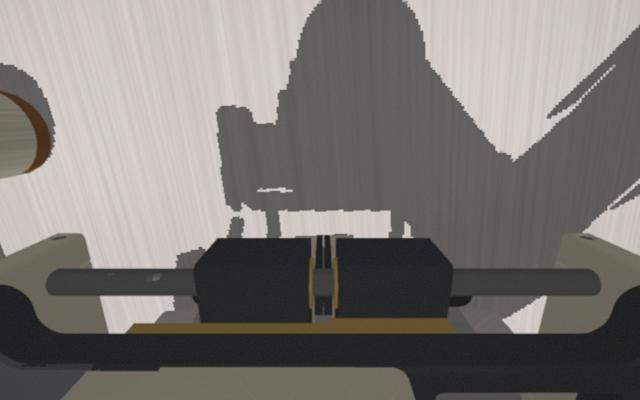

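View pics/scene3.png

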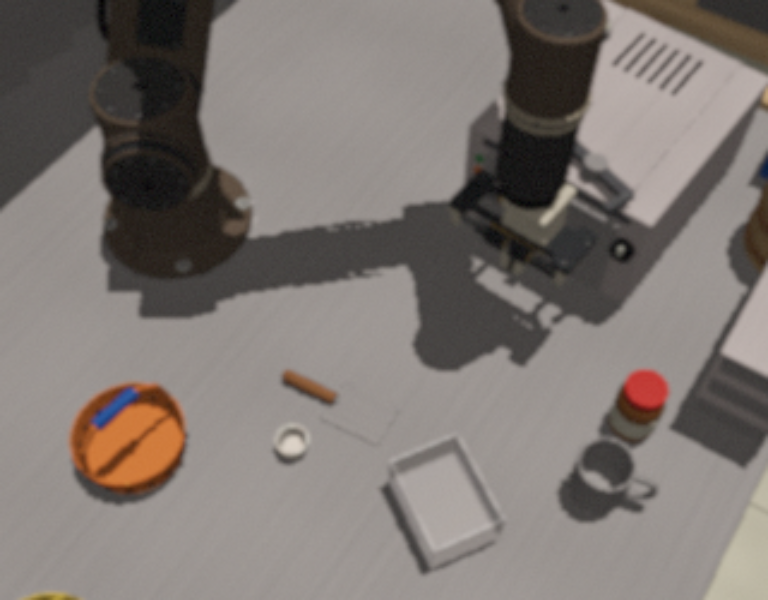

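View pics/top3.png

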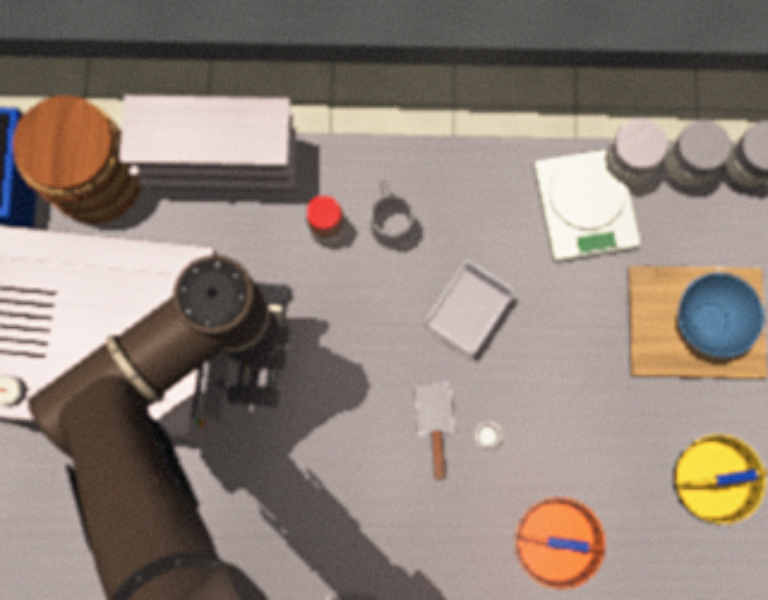

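```bash
python3 -m inch '[0,0,0,0,0,0,0,0,0,-0.02,0,0,0,0,0,0,-0.03,0,0,0,0,-0.03,0,-0.03,0,0,0,0,-0.05,0,-0.03,0,0,0,0,-0.05,0,-0.03,0,0,0,0,-0.05,0,-0.02,0,0,0,0,-0.05,0,0,0,0,0,0,0,0,0,0,0,0,0]'; python3 look.py w11;python3 -c "
from plant import ctrl
from h import *
plan((.5,.3,.43),175)
for n in ('top','scene'):
    s=ctrl.snapshot(n);cv2.imwrite(f'pics/{n}4.png',cv2.resize(s['color'][50:300,150:470,::-1],(768,600)));np.savez(n+'4.npz',**s)
"
```

```text
clock: 24.0
tool_pos: [0.498, -0.0129, 0.5032]
orientation: [-170.5, 89.3, -85.5]
force: [-0.4, 0.2, -0.8]
opening: 0.0004
tool y yaw 174.99 z dir [ 0.087  0.996 -0.013] pos [ 0.4976 -0.0128  0.5009] F [-0.9 -0.1 -0.2] open 0.0006 t 24.05 q6 -26.6
rotvec(tool) [-0.01 -0.76 -0.09] shift before turn [0.0668 0.0248 0.3127] shift after turn [0.0709 0.0248 0.3118]
```

View pics/w11.png

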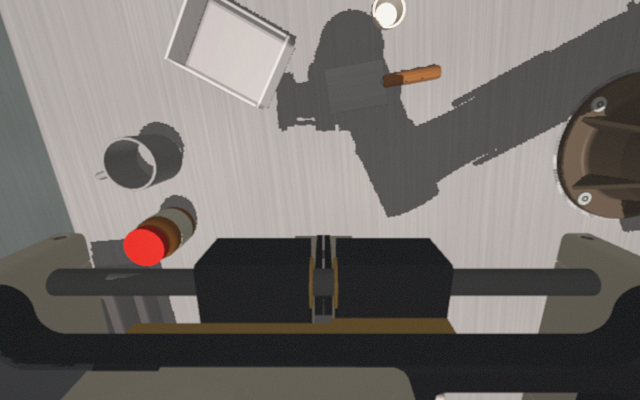

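View pics/scene4.png

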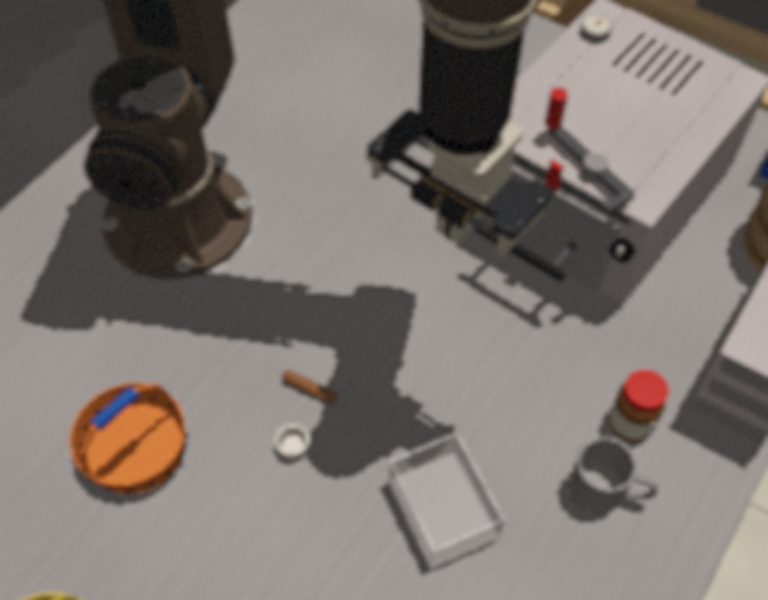

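View pics/top4.png

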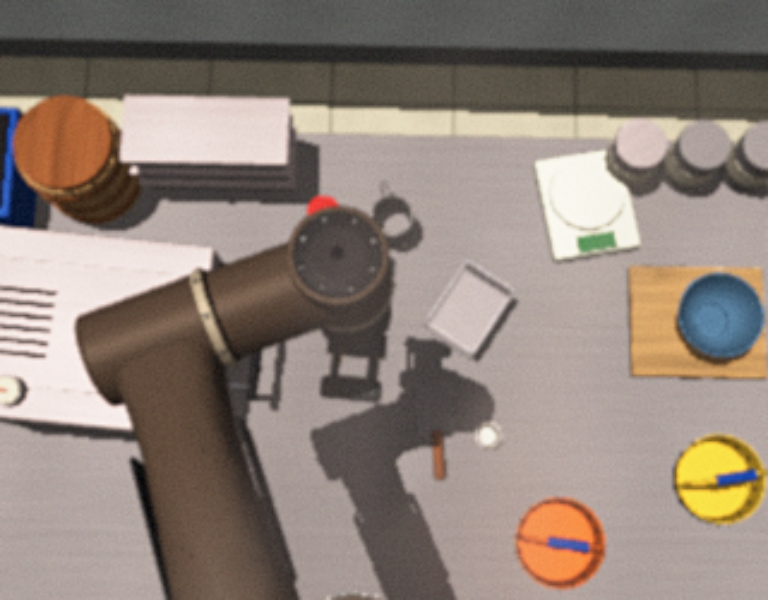

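```bash
python3 - <<'E'
from h import *
t=load("top0");print("hinge top",ray(t,226.5,178.5,.225).round(4), pts(t)[178,226].round(3))
s=load("scene4");hsv=cv2.cvtColor(s["color"],cv2.COLOR_RGB2HSV);H,S=hsv[...,0],hsv[...,1];P=pts(s)
m=((H<5)|(H>175))&(S>150);k,l,st,ce=cv2.connectedComponentsWithStats(m.astype(np.uint8))
for i in range(1,k):
    if st[i,4]>8: q=P[l==i];print(ce[i].round(1),st[i,2:],np.nanmedian(q,0).round(3),q[:,2].max().round(3))
s0=load("scene0");cv2.imwrite("pics/lz.png",cv2.resize(s0["color"][70:150,340:440,::-1],(750,600),interpolation=cv2.INTER_CUBIC))
s0=load("top0");cv2.imwrite("pics/lzt.png",cv2.resize(s0["color"][140:220,190:290,::-1],(750,600),interpolation=cv2.INTER_CUBIC))
E
```

```text
hinge top [0.5595 0.2632 0.225 ] [0.559 0.263 0.234]
[381.3  94.5] [ 8 17 72] [0.483 0.291 0.264] 0.283
[380.3 123.3] [ 5 11 43] [0.522 0.23  0.203] 0.229
[418.5 212.5] [ 18  16 229] [0.765 0.059 0.1  ] 0.105
```

View pics/lz.png

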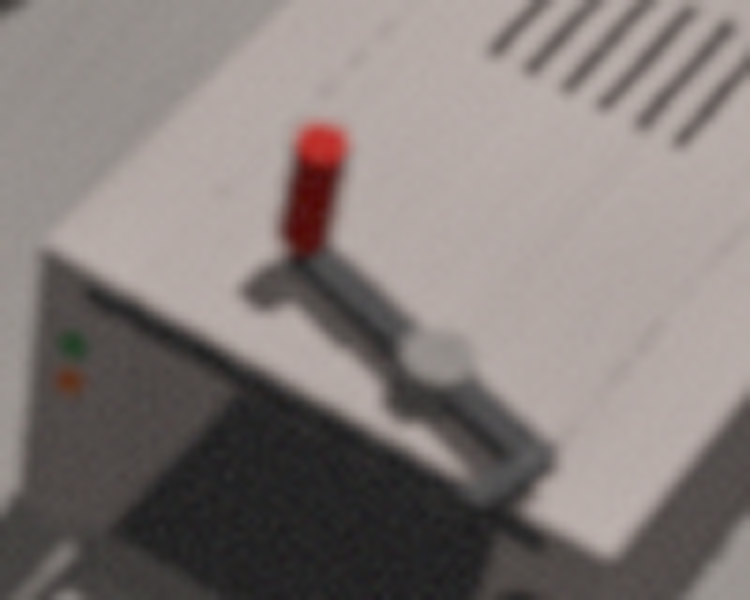

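View pics/lzt.png

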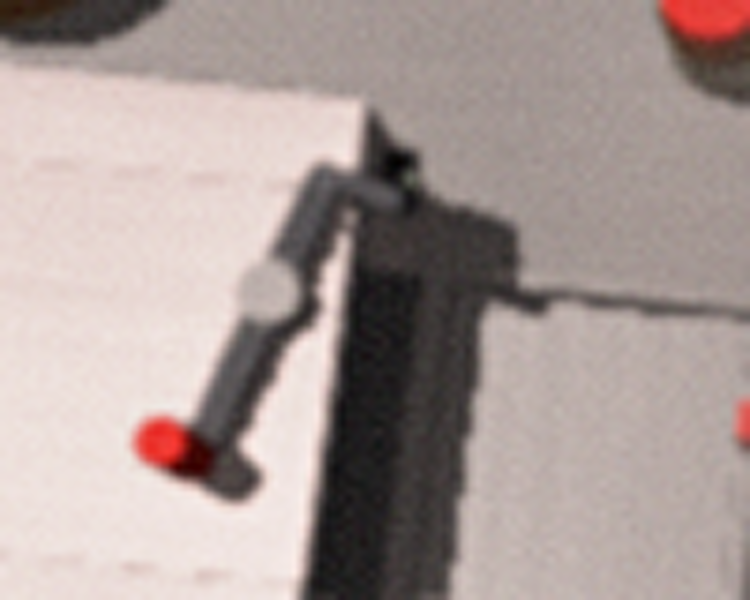

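```bash
python3 -m inch '[0,0,0,9.8,0,0,0,0,0,0,9.8,0,0,0,0,0,0,0,0,0,0]'; python3 -c "
from h import *
plan((.458,.2546,.5),155.4)"
```

```text
clock: 24.52
tool_pos: [0.4967, -0.012, 0.4931]
orientation: [160.4, 88.7, -134.6]
force: [0.2, -0.8, -0.0]
opening: 0.0007
tool y yaw 155.01 z dir [ 0.422  0.906 -0.021] pos [ 0.4967 -0.012   0.4931] F [ 0.2 -0.8 -0. ] open 0.0007 t 24.52 q6 -46.7
rotvec(tool) [-0.39 -1.2  -0.43] shift before turn [-0.0106  0.1478  0.2251] shift after turn [-0.0069  0.1462  0.2263]
```

```bash
python3 -m inch '[-0.007,0.024,0.037,-0.4,-1.2,-0.4,0,0,0.024,0.037,0,0,0,0,0,0.024,0.037,0,0,0,0,0,0.024,0.037,0,0,0,0,0,0.024,0.037,0,0,0,0,0,0.02,0.03,0,0,0,0,0,0,0,0,0,0,0]'; python3 look.py w12; python3 -c "
from h import *
plan((.458,.2546,.415),155.4)"
```

```text
clock: 25.4
tool_pos: [0.4543, 0.2497, 0.4914]
orientation: [141.1, 89.3, -151.7]
force: [0.2, -0.4, -0.2]
opening: 0.0005
tool y yaw 157.2 z dir [ 0.387  0.922 -0.01 ] pos [0.4544 0.2487 0.4915] F [ 0.7 -0.3 -0.2] open 0.0005 t 25.45 q6 -73.0
rotvec(tool) [ 1.81 -0.57 -0.44] shift before turn [ 0.0764 -0.0016  0.0076] shift after turn [ 0.0765 -0.0008  0.0068]
```

View pics/w12.png

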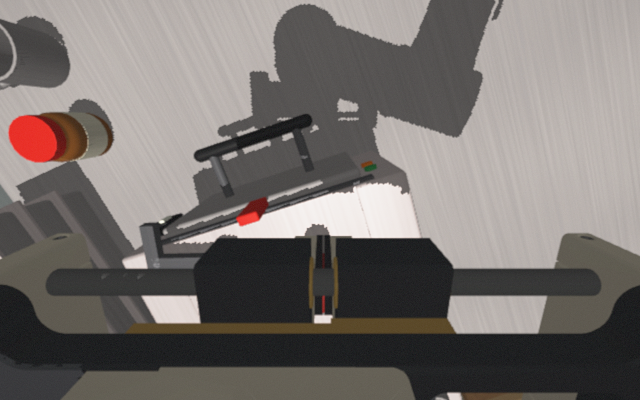

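```bash
python3 -m inch '[0.025,0,0,1.8,-0.5,-0.4,0,0.03,0,0,0,0,0,0,0.015,0,0,0,0,0,0,0.005,0,0,0,0,0,0,0,0,0,0,0,0,0]'; python3 -c "
from h import *
plan((.458,.2546,.415),155.4)"
```

```text
clock: 26.08
tool_pos: [0.4547, 0.2459, 0.4142]
orientation: [178.3, 89.9, -115.9]
force: [0.4, 0.0, -0.1]
opening: 0.0005
tool y yaw 155.79 z dir [ 0.41   0.912 -0.002] pos [0.4547 0.2459 0.4142] F [ 0.4  0.  -0.1] open 0.0005 t 26.07 q6 -74.4
rotvec(tool) [ 0.39 -0.13 -0.  ] shift before turn [-0.0008  0.0006  0.0092] shift after turn [-0.0008  0.0007  0.0092]
```

```bash
python3 -m inch '[0,0,0.012,0.4,0,0,0,0,0,0.012,0,0,0,0,0,0,0.006,0,0,0,0,0,0,0.004,0,0,0,0]';python3 -m inch '[0,0,0.004,0,0,0,0,0,0.001,0.005,2,0,0,0]'; python3 -c "
from h import *
plan((.467,.277,.415),155.4)"
```

```text
clock: 26.58
tool_pos: [0.4703, 0.2795, 0.4163]
orientation: [-62.2, 89.9, 3.2]
force: [-2.9, -1.1, 1.0]
opening: 0.0005
clock: 26.82
tool_pos: [0.473, 0.2883, 0.4162]
orientation: [-138.5, 89.9, -75.2]
force: [-0.6, -1.6, 0.4]
opening: 0.0003
tool y yaw 153.37 z dir [ 0.448  0.894 -0.001] pos [0.473  0.2883 0.4162] F [-0.6 -1.6  0.4] open 0.0003 t 26.82 q6 -78.3
rotvec(tool) [-2.03 -0.05  0.04] shift before turn [ 0.0012  0.0003 -0.0128] shift after turn [ 0.0012  0.0008 -0.0128]
```

```bash
python3 -m inch '[0,0.001,0.0095,4,0,0,0,0,0.002,0.0095,6,0,0,0,0,0.002,0.0095,6,0,0,0,0,0.002,0.0095,6,0,0,0]'; cat > lt.py <<'E'
from h import *
from plant import ctrl
o=ctrl.get_obs();R=Rm(o["orientation"]);r=R.T@(o["tool_pos"]-np.array([.560,.263,.415]))
b=(o["tool_pos"]-[.560,.263,.415])[:2]; D=np.hypot(*b)
print("yaw",np.degrees(np.arctan2(R[1,1],R[0,1])).round(1),"rel hinge in tool",r.round(4),"finger dir",np.degrees(np.arctan2(b[1],b[0])).round(1),"D",D.round(4),"grip dir est", (np.degrees(np.arctan2(b[1],b[0]))-np.degrees(np.arctan2(.0225,.09))).round(1),"F",o["force"].round(1),"Ftool",(R.T@o["force"]).round(1),o["joint_pos"].round(0))
E
python3 lt.py
```

```text
clock: 27.32
tool_pos: [0.4887, 0.3236, 0.416]
orientation: [-145.3, 89.8, -104.7]
force: [-0.6, -2.2, 1.0]
opening: 0.0001
yaw 130.7 rel hinge in tool [-0.0011  0.0924 -0.0146] finger dir 139.6 D 0.0936 grip dir est 125.6 F [-0.6 -2.2  1. ] Ftool [-1.  -1.3 -1.9] [  53.   12.  -10.    0.  -68. -102.]
```

```bash
python3 -m inch '[0,0.001,0.0095,7,0,0,0,0,0.001,0.0095,7,0,0,0,0,0.001,0.0095,6,0,0,0,0,0.001,0.0095,6,0,0,0]'; python3 lt.py
```

```text
clock: 27.82
tool_pos: [0.5192, 0.3483, 0.4157]
orientation: [-169.6, 89.9, -155.7]
force: [-2.0, -0.1, 0.6]
opening: 0.0003
yaw 103.9 rel hinge in tool [-0.0007  0.0925 -0.0192] finger dir 115.6 D 0.0945 grip dir est 101.5 F [-2.  -0.1  0.6] Ftool [-0.6  0.4 -2. ] [  52.   16.   -5.   -0.  -70. -128.]
```

```bash
python3 -m inch '[0,0.001,0.009,6,0,0,0,0,0.001,0.009,6,0,0,0]'; python3 lt.py;  python3 -m inch '[0,0.001,0.006,5,0,0,0]'; python3 lt.py; python3 -m inch '[0,0,0.004,1,0,0,0]'; python3 lt.py
```

```text
clock: 28.08
tool_pos: [0.5367, 0.355, 0.4157]
orientation: [155.5, 89.9, 157.0]
force: [-2.4, 1.4, 1.1]
opening: 0.0008
yaw 91.5 rel hinge in tool [-0.0006  0.0926 -0.0209] finger dir 104.2 D 0.0949 grip dir est 90.2 F [-2.4  1.4  1.1] Ftool [-1.1  1.4 -2.4] [  51.   17.   -3.   -0.  -70. -139.]
clock: 28.2
tool_pos: [0.543, 0.3567, 0.4157]
orientation: [149.5, 89.9, 145.8]
force: [-0.8, 0.4, -0.1]
opening: 0.0005
yaw 86.3 rel hinge in tool [-0.0005  0.0924 -0.023 ] finger dir 100.3 D 0.0952 grip dir est 86.3 F [-0.8  0.4 -0.1] Ftool [ 0.1  0.3 -0.8] [  50.   18.   -2.   -0.  -70. -144.]
clock: 28.32
tool_pos: [0.5464, 0.3569, 0.4155]
orientation: [161.4, 89.7, 156.7]
force: [-18.1, 4.2, 9.5]
opening: 0.0005
yaw 85.3 rel hinge in tool [-0.0003  0.0925 -0.0213] finger dir 98.3 D 0.0949 grip dir est 84.2 F [-18.1   4.2   9.5] Ftool [ -9.4   2.7 -18.4] [  50.   18.   -1.   -0.  -71. -145.]
```

```bash
python3 -m inch '[0,0,0.003,0,0,0,0]'; python3 lt.py; python3 -m inch '[0,0,0,0,0,0,0,0,0,-0.01,0,0,0,0,0,0,-0.03,0,0,0,0,-0.03,0,-0.03,0,0,0,0,-0.04,0,-0.02,0,0,0,0,-0.04,0,-0.02,0,0,0,0,-0.02,0,-0.02,0,0,0,0,0,0,0,0,0,0,0]'; python3 look.py w13;python3 -c "
from plant import ctrl
from h import *
for n in ('top','scene'):
    s=ctrl.snapshot(n);cv2.imwrite(f'pics/{n}5.png',cv2.resize(s['color'][50:300,150:470,::-1],(768,600)));np.savez(n+'5.npz',**s)
"
```

```text
clock: 28.45
tool_pos: [0.5472, 0.357, 0.4155]
orientation: [175.3, 89.5, 170.7]
force: [-22.7, 1.9, 11.0]
opening: 0.0005
yaw 85.4 rel hinge in tool [-0.0002  0.0927 -0.0202] finger dir 97.7 D 0.0949 grip dir est 83.7 F [-22.7   1.9  11. ] Ftool [-10.8   0.1 -22.9] [  50.   18.   -1.   -0.  -71. -144.]
clock: 29.45
tool_pos: [0.4129, 0.366, 0.55]
orientation: [172.8, 89.5, 168.6]
force: [-0.2, -1.4, -0.4]
opening: 0.0003
```

View pics/w13.png

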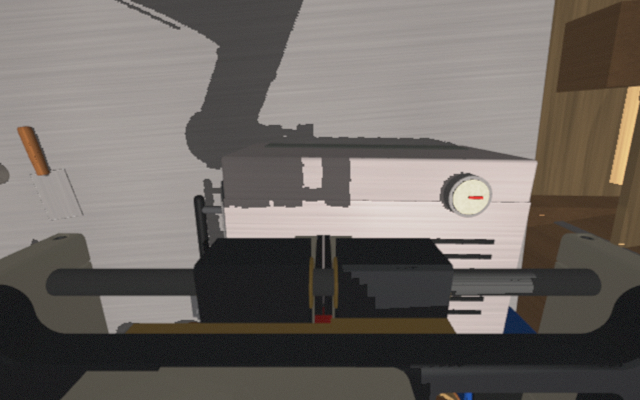

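View pics/scene5.png

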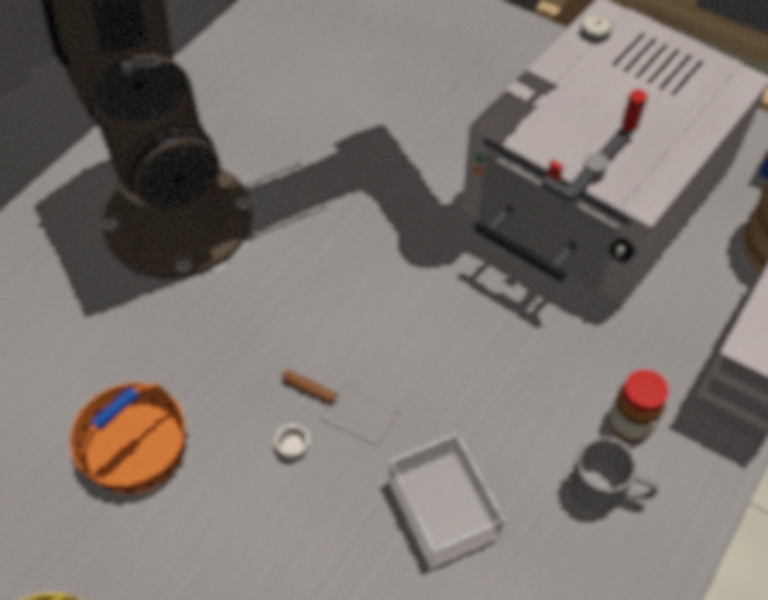

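View pics/top5.png

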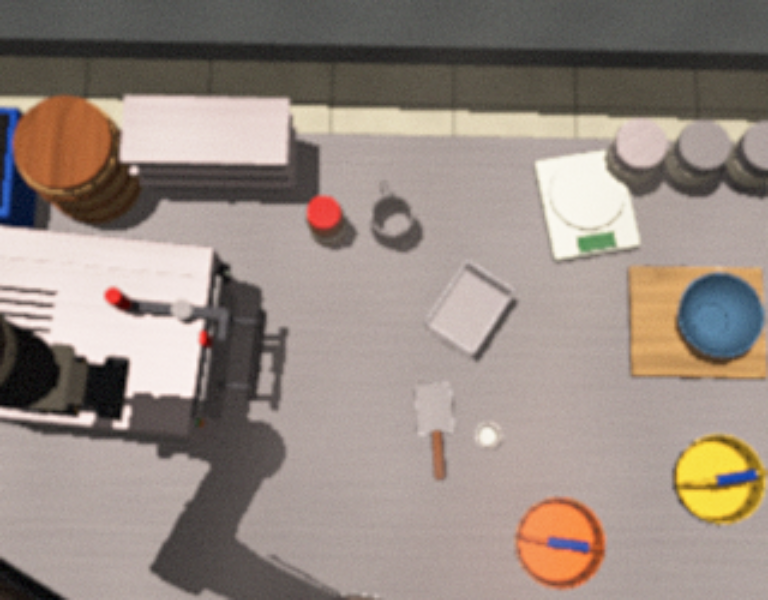

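```bash
python3 - <<'E'
from h import *
for n in ("top5","scene5"):
    s=load(n);P=pts(s);x,y,z=P[...,0],P[...,1],P[...,2]
    g=(x>.5)&(x<.62)&(y>.3)&(y<.4)&(z>.265)&(z<.3);c=np.array(cv2.minAreaRect(P[g][:,:2].astype(np.float32))[0])
    v=c-[.56,.263];print(n,"grip",c.round(4),"dir",np.degrees(np.arctan2(v[1],v[0])).round(1),np.hypot(*v).round(4))
    hsv=cv2.cvtColor(s["color"],cv2.COLOR_RGB2HSV);H,S=hsv[...,0],hsv[...,1]
    m=((H<6)|(H>174))&(S>130)&(x>.45)&(x<.57)&(y>.18)&(y<.26)
    print("keeper",m.sum(),np.nanmedian(P[m],0).round(4))
    d=np.array([np.cos(np.radians(85.1)),np.sin(np.radians(85.1))]);q=P[...,:2]-[.5018,.031];a=q@d;b=q@np.array([-d[1],d[0]])
    m=(a<.16)&(a>.11)&(abs(b)<.065)&(z>.098)&(z<.112);print("bar a",np.percentile(a[m],[3,50,97]).round(4))
s=load("scene5");cv2.imwrite("pics/lz5.png",cv2.resize(s["color"][70:170,330:455,::-1],(750,600),interpolation=cv2.INTER_CUBIC))
E
```

```text
top5 grip [0.5683 0.3584] dir 85.0 0.0957
keeper 23 [0.5144 0.2316 0.2153]
bar a [0.1327 0.1403 0.1577]
scene5 grip [0.572  0.3547] dir 82.5 0.0924
keeper 26 [0.5211 0.2303 0.2167]
bar a [0.131  0.1371 0.1559]
```

View pics/lz5.png

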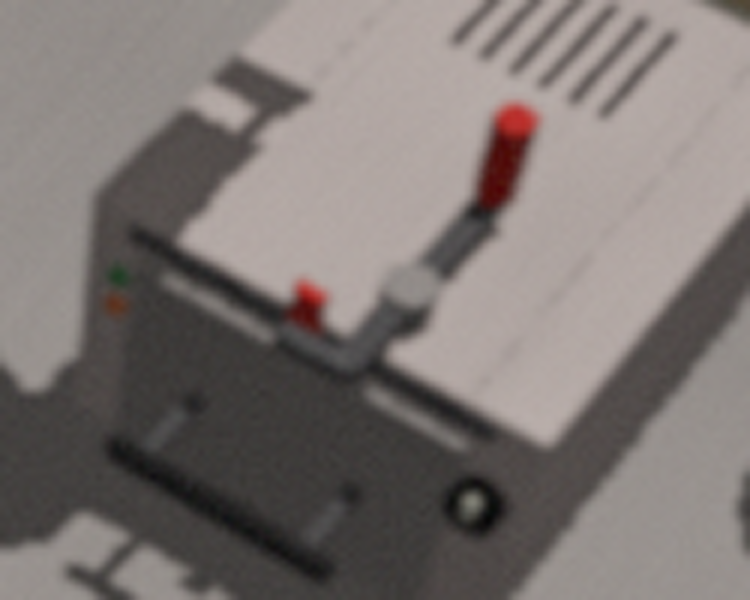

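```bash
python3 -c "
from plant import ctrl
print(ctrl.get_obs()['clock'],ctrl.close_job())"
```

```text
the job is handed in; nothing more can be done
29.6 None
```

The job was handed in at 29.6 s of the 72 s allowed. The basket is in the drawer, the drawer is shut and the latch is locked.

- **Basket:** I gripped the steel basket by its blue sleeve, lifted it level over the front panel and set it on the bed at low speed. The sleeve top read 156.7 mm, against 156 mm expected. The last picture before closing shows the ramekin standing in it. I could not see inside once the drawer was shut.
- **Setting down:** While checking that the basket was seated, I pressed it onto the bed with about 50 N at the wrist. That is below the 120 N limit, and I eased off before opening the jaws.
- **Drawer:** I pushed the bar until it stopped, at about 31 N. The bar had moved about 0.20 m, which matches the opening I estimated at the start.
- **Latch:** I swung it to its stop, where the push reached about 23 N. The handle then pointed at 85.0° in the top camera and 82.5° in the scene camera, against 85.1° expected. The two cameras disagree by that much, but the picture clearly shows the claw in front of the keeper.
- **Bystanders:** The tub, mug, jar and spatula look unmoved in the final pictures. The arm was clear of everything when I handed in.

One move call was refused for a badly formed row. It moved nothing, and I sent it again with the rows corrected.

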